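# Work the racking cover of a welding-tips box shut and latch it

### The arm

A 7-joint arm with a two-finger parallel gripper is mounted at the origin on the work surface. World frame = base frame: x ahead of the robot, y to its left, z up, the work surface at z = 0. Lengths are in mm, angles in rad, forces in N, time in s.
With the tool pointing down it reaches from about 425 to 825 mm from the base axis. Payload 3.6 kg.
Tool frame: the origin (TCP) lies at the very end of the fingers, on their centre line; the grasp point (between the pads) lies 19 mm behind it (manip.grasp_offset is the distance from the TCP to the grasp point, in mm); z points along the fingers, y is the direction in which the jaws open and shut (so a half turn about z gives the same grasp; the last joint's range is limited). The gripper opens to 93 mm and grips with 3 to 60 N. Pads are 15 mm wide; open, the fingers measure 128 mm over their backs; the gripper's body (75 mm by 188 mm) begins 65 mm behind the grasp point.
Start: joints at [1.284, 0.615, -0.013, 1.423, 0.008, 1.103, -0.04], TCP at [167.618, -627.986, 218.64] pointing down, gripper open.
Joint ranges: [-3.12, 3.12], [-0.3, 2.06], [-1.34, 1.32], [0.26, 2.42], [-1.36, 4.5], [0.01, 1.98], [-2.84, 2.84]. Speed limits (rad/s): [2.79, 2.79, 3.14, 3.14, 3.14, 3.14, 3.14].

### API

Orientations are given as a unit quaternion [w, x, y, z].
In Python, from station import manip gives the robot as it stands.
- The arm moves only by the shell command python3 -m creep 'ROWS' [OPENING] [FORCE]. ROWS is JSON, a list that holds one entry, the list of rows, each a list of 6 numbers: the shift along the tool's x, y, z as a fraction of full scale, then the turn, a rotation vector about the tool's x, y, z as a fraction of full scale. In form: [[[dx, dy, dz, ax, ay, az], ...]]. A call has 1 to 8 rows; each row shifts and turns the commanded pose from where the row before left it, along the tool's axes as they then stand; what a row does not reach is not made up. Full scale, the value 1, is 0.6 m for a shift and pi rad for a turn. A row lasts 1/10 s, in which the tool goes at most 50 mm and 8.59 degrees, less where a joint would pass 70% of its speed; a pose out of reach is approached as far as the arm can. A call with a number of a shift or a turn outside -1 to 1 is refused whole. A call with a gripper value outside its range is refused whole. OPENING is the opening, from 0 (shut) to 1 (fully open), set as the call begins (- or left out, the last holds). The fingers move at their own pace and stop on an object; FORCE is the grip in N (left out, the last holds). Time passes only in rows, so rows that do not move let the fingers close. It gives the time, the measured TCP pose, the force and the opening at its end, in the units of the state.
- manip.state(): the state, without advancing time (a new reading comes with each control period).
- manip.grab_frame(name): name is "scene" or "top"; returns (picture, depth): 384x512x3 uint8, blue, green, red; 384x512 float32, mm along the optical axis (not along the pixel's ray), 0 where there is no reading.
- manip.camera_model(name): a dict with "K" (3x3 intrinsics, pixels), "eye" and "rotation" of the camera in the world. Camera axes: x right, y down, z forward; pixel columns grow to the right and rows downward; lengths in mm; the calibration is good to about 2 mm. A picture is of the moment at which its call begins. camera_model takes no time and is no camera call.
- manip.sign_off(): hands the job in, once; it reports no verdict.
Trained networks look in the newest picture that a camera, given by its name, has taken for a name from the list of things; names that differ only in an ending like _2 or _b are one class to them, and where a whole thing is asked for, a point or a joint stands for the part that bears it (a point fixed in the world has none). Each returns a list of dicts, best first, with "p" (0 to 1); they miss things now and then, are a little off and sometimes report something else, mostly with a low value. They report only what shows in the picture. A call takes as long as a camera call.
- manip.outline_of(name, camera): "region" (384x512 bool, what is visible of it).
- manip.pinpoint(name, camera): "at" ([x, y, z] in mm, in world coordinates, good to about 4 mm: a listed point, or the origin of a listed thing).
The state is a dict: "clock": time; "q": joint angles; "dq": joint speeds; "tau": joint torques, N m; "ee_pos": TCP position; "tool_rot": TCP orientation; "contact_force": force on the tool from outside, world axes, zero at the start; "wrist_torque": the same for the moment, N m; "finger_gap": finger opening in mm.
Only numpy, scipy, OpenCV 4.12 (cv2) and the standard library are available. Lean on these libraries where they do the work, as an engineer would, in place of code of your own. Each camera call takes 0.05 s, during which the arm holds its last target.

### The job

Shut the steel sliding cover of the tips box before the sparks fly: it racks and binds in its track, so ease it away from the robot by pushing a little at its two end rollers in turn, gently and never forcing it when it jams, until both ends are fully home against their stops. Then swing the catch all the way round behind the left roller so the cover cannot slide back, and let go. Leave the other things on the bench and on the box where they are.

Things in the scene. Friction and masses are not known exactly. Their poses are not given: they have to be found in the camera images.
- box: Grey steel welding-tips box fixed to the bench, 263 (x) by 350 (y) by 62 mm high. Origin: under its middle, at bench height; x is the closing direction of the cover (away from the robot), y left, z up. The near half is a flat deck where the open cover is parked, the far half an open well. Side walls beyond y = +-130 mm, top at z = 62 mm.
- cross_bar (a point): Middle of the top of a fixed flat bar, 140 mm wide (box y -70 to 70 mm), that runs along the whole box in x over the middle of cover and well, top at box z = 66 mm: the cover cannot be pushed at its middle.
- cover: Flat steel sliding cover, 120 (x) by 228 (y) by 6 mm, 0.6 to 1 kg; origin at its middle, axes as the box's; upper face at box z = 53 mm. On plastic skids; a 56 mm long shoe at each end runs in a side channel, 3.2 mm play in all. Home is box x = 45 mm, square, both shoes on solid stops; it starts 48 to 70 mm short and up to 0.03 rad askew. Never press on it with more than 25 N.
- roller_left (a point): Middle of the cover's left push roller: a level steel roller 22 mm across and 22 mm long (along y) that spins freely between two thin cheeks standing on the cover, 98 mm left (+y) of its middle, axis at box z = 75 mm (roller z = 64 to 86 mm). Pushed here with 2 to 8 N the cover pivots about its other end, until it jams.
- roller_right (a point): The same on the right, 98 mm to the right (-y). When one roller leads the other by 14 to 20 mm (0.07 to 0.1 rad) the cover racks and jams in its channels and more force only wedges it; pushing the lagging roller frees it and moves it on.
- home_left (a point): Fixed point on the box: where roller_left is when that end is fully home (box x = 45, y = 98, z = 75 mm). Over the last 8 mm each shoe shoves a tight rubber packing piece along to the stop: that takes 6 to 12 N, slowly, at the roller, and the cover stays where it is pushed to; then the stop is felt as a hard end.
- home_right (a point): Fixed point on the box: where roller_right is when that end is fully home (box x = 45, y = -98, z = 75 mm).
- catch (a joint): Swing catch: flat steel bar 12 mm wide (box z = 67 to 77 mm) turning level on the left wall; stays where left; 1 N at its peg turns it. 0 rad: open, from the pivot to box -x; starts at 0 to 0.2; grows anticlockwise from above; 1.571: points to box -y, 3 mm behind (robot's side of) the left roller of a shut cover; stops at 1.6. It hits the roller if that is not home.
- catch_peg (a point): Middle of the top of the catch's grip peg: an upright round pin 12 mm across, 36 mm tall above the bar (box z = 77 to 113 mm), 85 mm from the pivot.
- catch_pivot (a point): The catch's fixed turning axis (vertical), at box x = 25 mm, y = 160 mm, z = 78 mm.
- nozzle: brass gas nozzle, 24 mm across and 40 high, standing on the far end of the box's cross bar; bystander; origin under its middle.
- brush: wire brush, 260 x 24 x 21 mm, lying along the right side of the box; bystander; origin under its middle.
- coupon: steel test plate 100 x 50 x 6 mm lying flat on the bench at the left side of the box; bystander; origin under its middle.
- hammer: chipping hammer, 190 mm long with a 120 mm wide head, lying on the bench to the left; bystander; origin under its middle.
- pliers: pliers, about 165 mm long, lying on the bench to the right; bystander; origin under its middle.
- spray: spray can, 60 mm across and 170 high, standing beyond the box to the left; bystander; origin under its middle.
- ring: steel pipe ring, 70 mm across and 50 high, standing beyond the box to the right; bystander; origin under its middle.

How it is judged (in metres and radians):
On the way:
1. both ends of the cover are fully home (within 3 mm of their stops) while the catch is still open (x of each of roller_left, roller_right in the frame of box above 0.042 m and value of joint catch below 0.6 rad), for 0.2 s.
At the end, for the whole second after the job is handed in: Both rollers of the cover are within 3 mm of home along the box's x axis, the catch is swung past 1.45 rad behind the left roller, and the cover lies at rest, untouched (x of each of roller_left, roller_right in the frame of box above 0.042 m and value of joint catch above 1.45 rad and linear speed of cover below 0.01 m/s and contact force between the arm and cover below 0.1 N).
It fails at once if the cover is pressed with more than 25 N (contact force between any of the arm, the fingers and cover above 25 N).
It fails at once if another thing on the bench or box is moved more than 30 mm or knocked over (distance of any of nozzle, brush, coupon, hammer, pliers, spray, ring from where it was at the start of the episode above 0.03 m or angle between any of nozzle, brush, coupon, hammer, pliers, spray, ring's own z axis and vertical above 0.5 rad).
It also fails if it takes over 72 s, if anything falls off the work surface, if the arm or the gripper's body presses on something with over 40 N, if the wrist force passes 120 N, or if a joint passes its speed limit or range.

## Working session

There is one attempt and no reset: what is moved stays moved. The work goes in short steps, Python scripts to look and compute and a shell command to move; the robot and the scene stay as the last step left them, time stands still between calls to the robot, and variables do not carry over. Pictures are saved under pics/ and viewed, and the job is handed in when it is done.

```bash
ls; mkdir -p pics; cat > h.py <<'E'
import numpy as np, cv2
from station import manip
from scipy.spatial.transform import Rotation as R
E
python3 - <<'E'
from h import *
s=manip.state(); print({k:np.round(v,3).tolist() for k,v in s.items()})
for n in ("scene","top"):
    im,d=manip.grab_frame(n); cv2.imwrite(f"pics/{n}0.png",im); np.save(f"pics/{n}0.npy",d)
    c=manip.camera_model(n); print(n,c)
for cam in ("scene","top"):
  for t in ["box","cross_bar","cover","roller_left","roller_right","home_left","home_right","catch_peg","catch_pivot"]:
    try: r=manip.pinpoint(t,cam); print(cam,t,[(np.round(x["at"],1).tolist(),round(x["p"],2)) for x in r[:2]])
    except Exception as e: print(cam,t,e)
E
```

```text
pics
{'clock': 0.0, 'q': [1.283, 0.616, -0.013, 1.425, 0.008, 1.103, -0.04], 'dq': [-0.001, 0.001, -0.001, 0.001, 0.003, -0.001, 0.0], 'tau': [0.001, -45.894, 0.209, -16.575, -0.061, 0.021, 0.0], 'ee_pos': [167.415, -627.264, 217.485], 'tool_rot': [-0.001, 0.992, 0.13, -0.0], 'contact_force': [-0.042, 0.523, -0.246], 'wrist_torque': [-0.012, -0.036, 0.038], 'finger_gap': 93.174}
scene {'K': array([[464.43190459,   0.        , 253.80250635],
       [  0.        , 464.43190459, 194.70499265],
       [  0.        ,   0.        ,   1.        ]]), 'eye': array([1285.12901873,  630.1317993 , 1318.55116954]), 'rotation': array([-0.13232251,  0.36815409,  0.87296361, -0.29135521])}
top {'K': array([[378.27655439,   0.        , 256.56354605],
       [  0.        , 378.27655439, 185.03233006],
       [  0.        ,   0.        ,   1.        ]]), 'eye': array([ 436.99721757,   -4.83961016, 1363.74084345]), 'rotation': array([ 0.04324108, -0.6963039 ,  0.71506855, -0.04436285])}
scene box [([578.6, -57.7, 1.6], 0.72)]
scene cross_bar [([574.1, -58.8, 64.9], 0.88)]
scene cover [([561.8, -60.1, 45.8], 0.81)]
scene roller_left [([564.7, 42.0, 76.7], 0.68), ([546.2, 200.9, 1.8], 0.15)]
scene roller_right [([550.5, -151.9, 74.1], 0.88)]
scene home_left [([627.3, 35.6, 78.2], 0.88)]
scene home_right [([611.2, -157.4, 79.0], 0.62), ([612.9, 101.2, 80.6], 0.58)]
scene catch_peg [([530.6, 110.0, 110.6], 0.71), ([651.2, -399.5, -1.7], 0.7)]
scene catch_pivot [([609.5, 96.9, 78.6], 0.93)]
top box [([572.3, -59.8, -3.8], 0.98), ([665.7, -85.2, 59.8], 0.71)]
top cross_bar [([574.7, -61.9, 67.8], 0.8)]
top cover []
top roller_left [([561.2, 36.9, 76.8], 0.65), ([499.4, 480.1, -0.1], 0.43)]
top roller_right [([550.3, -155.9, 76.0], 0.93)]
top home_left [([627.1, 38.5, 72.8], 0.7)]
top home_right [([610.4, -163.9, 74.7], 0.73)]
top catch_peg [([522.8, 106.3, 108.9], 0.52)]
top catch_pivot [([610.1, 101.0, 78.5], 0.84)]
```

```bash
python3 - <<'E'
import cv2
for n in ("scene","top"):
    im=cv2.imread(f"pics/{n}0.png"); 
    cv2.imwrite(f"pics/{n}0c.png",cv2.resize(im,None,fx=1.5,fy=1.5,interpolation=cv2.INTER_CUBIC))
E
```

```text
(no output)
```

View pics/scene0c.png

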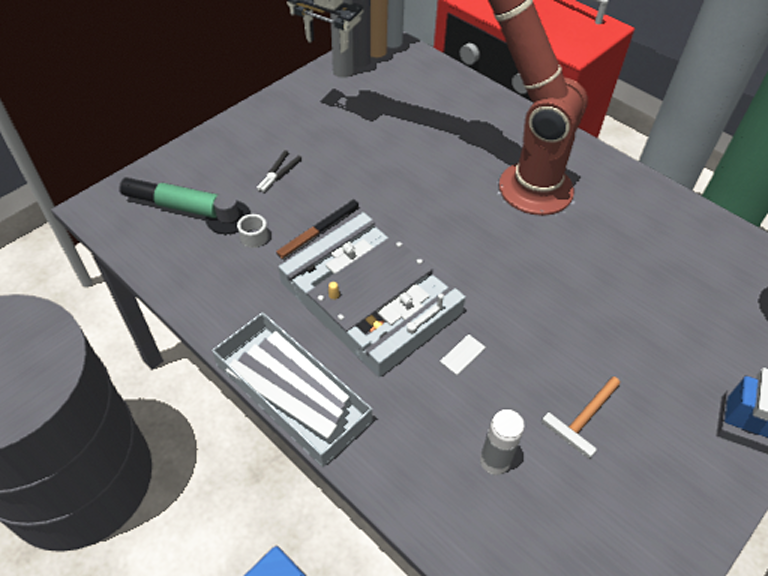

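View pics/top0c.png

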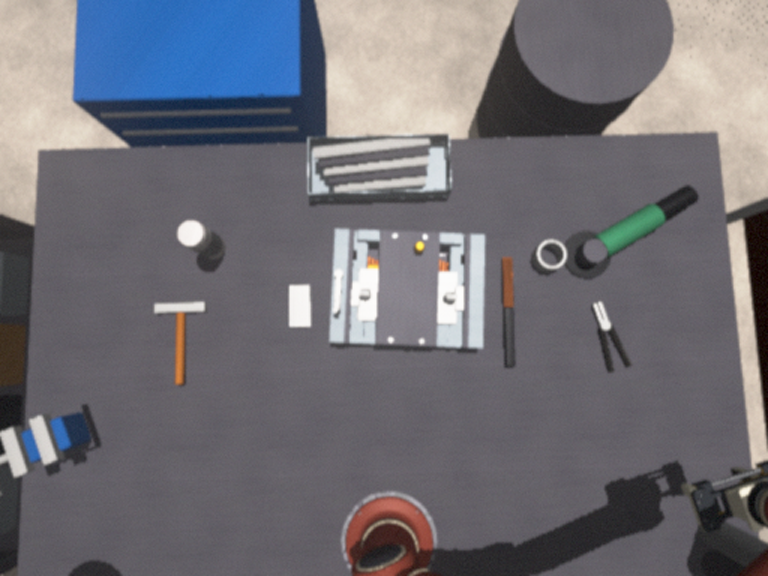

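```bash
cat >> h.py <<'E'
def cloud(cam,d):
    c=manip.camera_model(cam);K=c["K"];q=c["rotation"];Rm=R.from_quat([q[1],q[2],q[3],q[0]]).as_matrix()
    v,u=np.mgrid[:384,:512]
    p=np.stack([(u-K[0,2])/K[0,0]*d,(v-K[1,2])/K[1,1]*d,d],-1)
    return p@Rm.T+c["eye"]
E
python3 - <<'E'
from h import *
for t in ["nozzle","spray","hammer","ring","coupon","brush"]:
    r=manip.pinpoint(t,"top"); print(t,[(np.round(x["at"],0).tolist(),round(x["p"],2)) for x in r[:1]])
for n in ("top","scene"):
    P=cloud(n,np.load(f"pics/{n}0.npy"))
    r=manip.outline_of("box",n); m=r[0]["region"]; print(n,r[0]["p"],m.sum())
    Q=P[m]; 
    print(np.histogram(Q[:,2],bins=np.arange(-10,120,5)))
    W=Q[(Q[:,2]>57)&(Q[:,2]<67)]
    rect=cv2.minAreaRect(Q[Q[:,2]>50][:,:2].astype(np.float32)); print("rect",rect)
    # silhouettes: wall tops
    rect=cv2.minAreaRect(W[:,:2].astype(np.float32)); print("rectW",rect, W[:,2].mean())
# rigid fit
model={"box":(0,0,0),"cross_bar":(0,0,66),"home_left":(45,98,75),"home_right":(45,-98,75),"catch_pivot":(25,160,78)}
obs=[("box",(572,-59.8)),("box",(578.6,-57.7)),("home_left",(627.3,35.6)),("home_left",(627.1,38.5)),("home_right",(611.2,-157.4)),("home_right",(610.4,-163.9)),("catch_pivot",(609.5,96.9)),("catch_pivot",(610.1,101))]
from scipy.optimize import least_squares
def f(p):
    c,s=np.cos(p[2]),np.sin(p[2])
    return np.concatenate([np.array([p[0]+c*model[k][0]-s*model[k][1],p[1]+s*model[k][0]+c*model[k][1]])-o for k,o in obs])
r=least_squares(f,[575,-59,0]);print(r.x,np.round(r.fun,1))
E
```

```text
nozzle [([665.0, -87.0, 65.0], 0.55)]
spray [([695.0, 406.0, -2.0], 0.82)]
hammer [([501.0, 483.0, -0.0], 0.6)]
ring [([649.0, -399.0, 2.0], 0.67)]
coupon [([543.0, 199.0, -1.0], 0.68)]
brush [([520.0, -299.0, 1.0], 0.56)]
top 0.72 6792
(array([   2,   43,   88,   89,   58,   28,   18,   18,    5,   47,  536,
        480,  106,  585, 2365, 1981,  216,   64,   19,    0,    0,    2,
          0,    0,    8]), array([-10,  -5,   0,   5,  10,  15,  20,  25,  30,  35,  40,  45,  50,
        55,  60,  65,  70,  75,  80,  85,  90,  95, 100, 105, 110, 115]))
rect ((570.2686767578125, -59.82875061035156), (350.6589050292969, 272.96502685546875), 86.37366485595703)
rectW ((574.9618530273438, -60.22532653808594), (350.4578857421875, 264.00482177734375), 86.15715789794922) 63.168826550565676
scene 0.97 6419
(array([   2,   19,   63,  144,  125,  103,  125,  110,  108,  129,  241,
        507,  258,  257, 1355, 2017,  673,   96,   29,    8,    4,    3,
          3,    3,    6]), array([-10,  -5,   0,   5,  10,  15,  20,  25,  30,  35,  40,  45,  50,
        55,  60,  65,  70,  75,  80,  85,  90,  95, 100, 105, 110, 115]))
rect ((788.0708618164062, 254.69491577148438), (1179.613037109375, 400.7388610839844), 55.82807922363281)
rectW ((576.769287109375, -59.48884582519531), (356.5982971191406, 267.5380859375), 86.47544860839844) 63.71261483095925
[ 5.74157104e+02 -5.86239479e+01 -7.37161341e-02] [ 2.2  1.2 -4.4 -0.9 -1.   0.2 -0.8 -2.7  0.6 -2.3  1.4  4.2  1.4  2.2
  0.8 -1.9]
```

```bash
cat >> h.py <<'E'
BX=np.array([575.,-59.8]); YAW=-0.067
def tobox(p):
    c,s=np.cos(YAW),np.sin(YAW); d=np.array(p[:2])-BX
    return np.array([c*d[0]+s*d[1],-s*d[0]+c*d[1],p[2]])
def toworld(p):
    c,s=np.cos(YAW),np.sin(YAW)
    return np.array([BX[0]+c*p[0]-s*p[1],BX[1]+s*p[0]+c*p[1],p[2]])
def info():
    s=manip.state(); q=s["tool_rot"]; Rm=R.from_quat([q[1],q[2],q[3],q[0]]).as_matrix()
    f=np.array(s["contact_force"]); c,sn=np.cos(YAW),np.sin(YAW)
    print("t",round(s["clock"],2),"box",np.round(tobox(s["ee_pos"]),1),"Fbox",np.round([c*f[0]+sn*f[1],-sn*f[0]+c*f[1],f[2]],1),"gap",round(s["finger_gap"],1),"tooly yaw",round(float(np.arctan2(Rm[1,1],Rm[0,1])),3),"tilt",np.round(Rm[:2,2],3))
    return s,Rm
E
cat > plan.py <<'E'
import sys
from h import *
tgt=toworld([float(x) for x in sys.argv[1:4]]);n=int(sys.argv[4])
s,Rm=info()
cur=np.array(s["ee_pos"])
yaw=np.arctan2(Rm[1,1],Rm[0,1]); 
dy=(YAW-yaw)
step=(tgt-cur)/n
for i in range(n):
    Ri=R.from_rotvec([0,0,dy*i/n]).as_matrix()@Rm
    print(np.round(Ri.T@step/600,4).tolist(), round(-dy/n/np.pi,4))
E
python3 plan.py -60 -97 150 14; python3 -m creep --help | head -20
```

```text
t 1.4 box [-368.4 -594.2  218.7] Fbox [-0.2 -0.8 -0.4] gap 93.4 tooly yaw -1.31 tilt [0. 0.]
[0.0538, -0.0442, 0.0082] -0.0283
[0.0575, -0.0393, 0.0082] -0.0283
[0.0608, -0.034, 0.0082] -0.0283
[0.0636, -0.0285, 0.0082] -0.0283
[0.0658, -0.0227, 0.0082] -0.0283
[0.0676, -0.0168, 0.0082] -0.0283
[0.0688, -0.0108, 0.0082] -0.0283
[0.0695, -0.0046, 0.0082] -0.0283
[0.0696, 0.0016, 0.0082] -0.0283
[0.0692, 0.0077, 0.0082] -0.0283
[0.0683, 0.0138, 0.0082] -0.0283
[0.0668, 0.0198, 0.0082] -0.0283
[0.0647, 0.0257, 0.0082] -0.0283
[0.0622, 0.0313, 0.0082] -0.0283invalid input: not JSON, or not a number
```

```bash
python3 -m creep '[[[0.054,-0.044,0.004,0,0,-0.0283],[0.0575,-0.039,0.004,0,0,-0.0283],[0.061,-0.034,0.004,0,0,-0.0283],[0.0635,-0.0285,0.004,0,0,-0.0283],[0.066,-0.0225,0.004,0,0,-0.0283],[0.0675,-0.017,0.004,0,0,-0.0283],[0.069,-0.011,0.004,0,0,-0.0283],[0.0695,-0.0045,0.004,0,0,-0.0283]]]' 0 10; python3 plan.py -60 -97 140 7
```

```text
clock: 2.2
ee_pos: [363.6, -355.0, 199.7]
tool_rot: [0.0, 0.883, 0.469, 0.0]
contact_force: [0.8, -0.7, -0.3]
finger_gap: 33.7
t 2.2 box [-191.2 -308.7  199.7] Fbox [ 0.8 -0.7 -0.3] gap 33.7 tooly yaw -0.595 tilt [ 0.001 -0.001]
[0.0593, 0.0016, 0.0142] -0.024
[0.059, 0.006, 0.0142] -0.024
[0.0584, 0.0104, 0.0142] -0.024
[0.0574, 0.0148, 0.0142] -0.024
[0.0561, 0.0191, 0.0142] -0.024
[0.0545, 0.0233, 0.0142] -0.024
[0.0526, 0.0273, 0.0142] -0.024
```

```bash
python3 -m creep '[[[0.059,0.0016,0.012,0,0,-0.024],[0.059,0.006,0.012,0,0,-0.024],[0.058,0.0104,0.012,0,0,-0.024],[0.057,0.0148,0.012,0,0,-0.024],[0.055,0.019,0.012,0,0,-0.024],[0.053,0.022,0.012,0,0,-0.024],[0.045,0.022,0.012,0,0,-0.02],[0,0,0,0,0,0]]]'; python3 plan.py -60 -97 62 3
```

```text
clock: 3.0
ee_pos: [505.5, -154.9, 148.7]
tool_rot: [-0.001, 0.733, 0.68, 0.002]
contact_force: [-0.5, 0.7, 0.2]
finger_gap: 0.2
t 3.0 box [-63.  -99.6 148.7] Fbox [-0.6  0.6  0.2] gap 0.2 tooly yaw -0.075 tilt [0.002 0.004]
[0.0013, 0.0016, 0.0482] -0.0008
[0.0013, 0.0016, 0.0482] -0.0008
[0.0012, 0.0016, 0.0482] -0.0008
```

```bash
python3 -m creep '[[[0.002,0,0.035,0,0,-0.002],[0.002,0,0.035,0,0,0],[0,0,0.035,0,0,0],[0,0,0.034,0,0,0],[0,0,0,0,0,0]]]'; python3 - <<'E'
from h import *
info()
im,d=manip.grab_frame("scene"); cv2.imwrite("pics/s1.png",cv2.resize(im[120:280,150:340],None,fx=4,fy=3.7,interpolation=cv2.INTER_CUBIC))
im,d=manip.grab_frame("top"); cv2.imwrite("pics/t1.png",cv2.resize(im[130:250,200:340],None,fx=5,fy=5,interpolation=cv2.INTER_CUBIC))
for cam in("scene","top"):
  for t in ["roller_left","roller_right","catch_peg"]:
    print(cam,t,[(np.round(tobox(x["at"]),1).tolist(),round(x["p"],2)) for x in manip.pinpoint(t,cam)[:1]])
E
```

```text
clock: 3.5
ee_pos: [501.0, -158.7, 63.7]
tool_rot: [-0.002, 0.734, 0.679, -0.002]
contact_force: [-0.2, -0.3, -0.1]
finger_gap: 0.2
t 3.5 box [ -67.2 -103.6   63.7] Fbox [-0.1 -0.3 -0.1] gap 0.2 tooly yaw -0.079 tilt [-0.005  0.   ]
scene roller_left [([-17.2, 100.5, 74.6], 0.59)]
scene roller_right [([-18.9, -97.8, 73.2], 0.88)]
scene catch_peg [([-59.5, 159.9, 113.0], 0.6)]
top roller_left [([-18.9, 94.1, 73.2], 0.93)]
top roller_right [([-17.3, -98.9, 74.6], 0.7)]
top catch_peg [([-62.8, 163.1, 113.8], 0.42)]
```

View pics/s1.png

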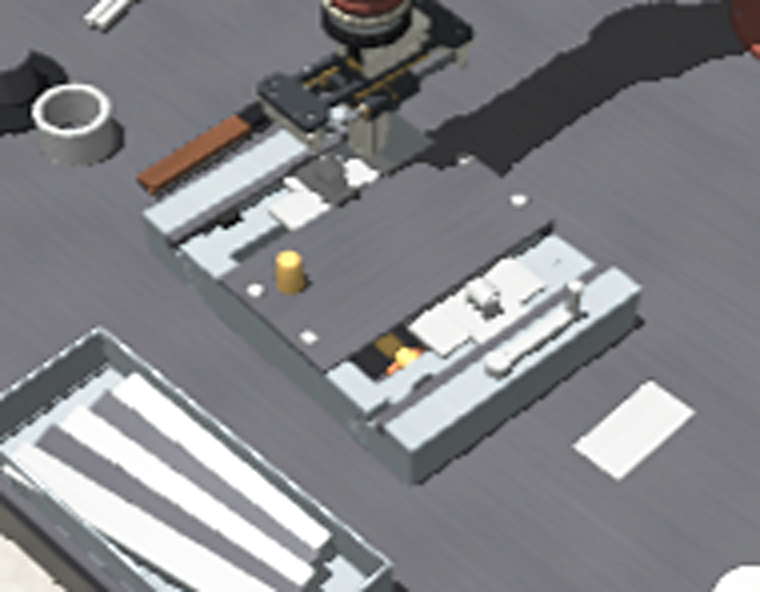

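View pics/t1.png

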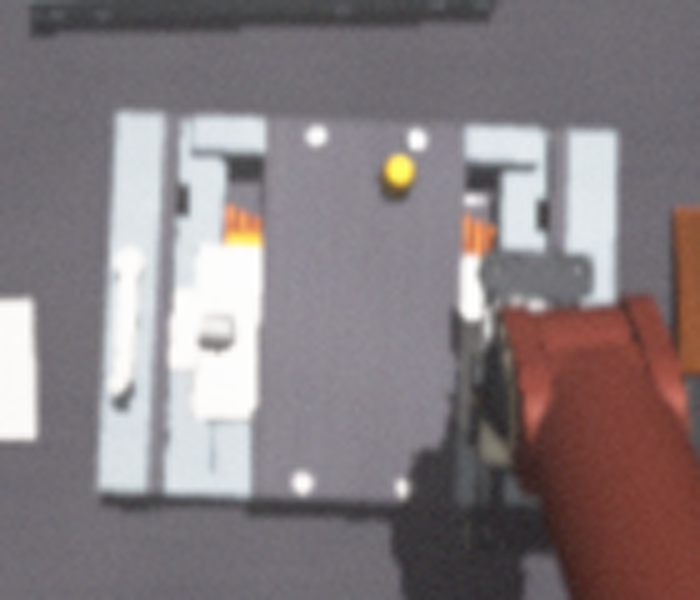

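```bash
python3 -m creep '[[[0.008,0.01,-0.002,0,0,-0.004],[0,0.008,0,0,0,0],[0,0.006,0,0,0,0],[0,0,0,0,0,0]]]'>/dev/null; python3 -c "
from h import *
info()"; python3 -m creep '[[[0,0.004,0,0,0,0],[0,0.004,0,0,0,0],[0,0,0,0,0,0]]]' >/dev/null; python3 -c "
from h import *
info()"
```

```text
t 4.3 box [-49.6 -97.8  66.9] Fbox [-0.2 -0.5 -1.3] gap 0.3 tooly yaw -0.064 tilt [0.001 0.   ]
t 4.6 box [-45.4 -98.   66.8] Fbox [ 0.3 -0.1  0. ] gap 0.3 tooly yaw -0.065 tilt [0. 0.]
```

```bash
python3 -m creep '[[[0,0.004,0,0,0,0],[0,0.004,0,0,0,0],[0,0,0,0,0,0]]]' >/dev/null; python3 -c "
from h import *
info()"; python3 -m creep '[[[0,0.003,0,0,0,0],[0,0.003,0,0,0,0],[0,0,0,0,0,0]]]' >/dev/null; python3 -c "
from h import *
info()"
```

```text
t 4.9 box [-41.7 -98.1  66.6] Fbox [-2.   0.5  0.5] gap 0.5 tooly yaw -0.065 tilt [-0.002  0.   ]
t 5.2 box [-37.4 -98.   66.8] Fbox [-1.1 -0.3  1.3] gap 0.4 tooly yaw -0.065 tilt [-0. -0.]
```

```bash
python3 -m creep '[[[0,0.003,0,0,0,0],[0,0.003,0,0,0,0],[0,0,0,0,0,0]]]' >/dev/null; python3 -c "
from h import *
info()
manip.grab_frame('scene')
for t in ['roller_left','roller_right']:
    print(t,[(np.round(tobox(x['at']),1).tolist(),round(x['p'],2)) for x in manip.pinpoint(t,'scene')[:1]])
"
```

```text
t 5.5 box [-33.3 -97.9  66.9] Fbox [-2.1 -0.1  0.3] gap 0.2 tooly yaw -0.065 tilt [0.001 0.   ]
roller_left [([-20.3, 99.2, 76.7], 0.85)]
roller_right [([-8.5, -96.9, 73.8], 0.96)]
```

```bash
python3 -m creep '[[[0,-0.022,-0.01,0,0,0],[0.03,-0.01,-0.025,0,0,0],[0.08,0,0,0,0,0],[0.08,0,0,0,0,0],[0.08,0,0,0,0,0],[0.057,0,0.015,0,0,0],[0,0,0.02,0,0,0],[0,0,0,0,0,0]]]' >/dev/null; python3 -c "
from h import *
info()"
```

```text
t 6.45 box [-53.6  99.2  65.9] Fbox [-1.1 -0.9  0.5] gap 0.4 tooly yaw -0.062 tilt [-0.001  0.   ]
```

```bash
python3 -m creep '[[[0,0.01,0,0,0,0],[0,0.005,0,0,0,0],[0,0.004,0,0,0,0],[0,0.004,0,0,0,0],[0,0.004,0,0,0,0],[0,0.003,0,0,0,0],[0,0.003,0,0,0,0],[0,0,0,0,0,0]]]' >/dev/null; python3 -c "
from h import *
info()"; python3 -m creep '[[[0,0.004,0,0,0,0],[0,0.004,0,0,0,0],[0,0.003,0,0,0,0],[0,0,0,0,0,0]]]' >/dev/null;  python3 -c "
from h import *
info()
manip.grab_frame('scene')
for t in ['roller_left','roller_right']:
    print(t,[(np.round(tobox(x['at']),1).tolist(),round(x['p'],2)) for x in manip.pinpoint(t,'scene')[:1]])
"
```

```text
t 7.25 box [-33.4  98.1  66.8] Fbox [-1.6 -0.8  1.6] gap 0.2 tooly yaw -0.065 tilt [ 0. -0.]
t 7.65 box [-26.9  98.   66.8] Fbox [-2.2 -1.9  0.2] gap 0.1 tooly yaw -0.065 tilt [-0. -0.]
roller_left [([-2.2, 100.2, 74.2], 0.97)]
roller_right [([-10.1, -95.0, 75.4], 0.57)]
```

```bash
python3 -m creep '[[[0,0.004,0,0,0,0],[0,0.002,0,0,0,0],[0,0,0,0,0,0]]]' >/dev/null;  python3 -c "
from h import *
info()"
python3 -m creep '[[[0,-0.022,-0.01,0,0,0],[-0.03,-0.01,-0.025,0,0,0],[-0.08,0,0,0,0,0],[-0.08,0,0,0,0,0],[-0.08,0,0,0,0,0],[-0.057,0,0.015,0,0,0],[0,0.01,0.02,0,0,0],[0,0,0,0,0,0]]]' >/dev/null; python3 -c "
from h import *
info()"
```

```text
t 8.1 box [-23.3  98.   66.8] Fbox [-3.2 -1.7 -0. ] gap 0.4 tooly yaw -0.065 tilt [-0. -0.]
t 8.9 box [-34.2 -98.   66.2] Fbox [-0.1  1.  -0.5] gap 0.3 tooly yaw -0.066 tilt [0.003 0.001]
```

```bash
python3 -m creep '[[[0,0.003,0,0,0,0],[0,0.004,0,0,0,0],[0,0.004,0,0,0,0],[0,0.004,0,0,0,0],[0,0.003,0,0,0,0]]]' >/dev/null; python3 -c "
from h import *
info()"; python3 -m creep '[[[0,0.004,0,0,0,0],[0,0.004,0,0,0,0],[0,0.004,0,0,0,0],[0,0.003,0,0,0,0],[0,0,0,0,0,0]]]' >/dev/null;  python3 -c "
from h import *
info()
manip.grab_frame('scene')
for t in ['roller_left','roller_right']:
    print(t,[(np.round(tobox(x['at']),1).tolist(),round(x['p'],2)) for x in manip.pinpoint(t,'scene')[:1]])
"
```

```text
t 9.4 box [-25.7 -97.   66.9] Fbox [-2.7  1.2 -0.5] gap 0.3 tooly yaw -0.063 tilt [-0.001  0.001]
t 9.9 box [-16.3 -97.9  66.7] Fbox [-2.6  0.4  0.3] gap 0.4 tooly yaw -0.065 tilt [-0.  0.]
roller_left [([4.0, 96.9, 74.9], 0.75)]
roller_right [([7.6, -94.4, 74.2], 0.92)]
```

```bash
python3 -m creep '[[[0,0.004,0,0,0,0],[0,0.002,0,0,0,0],[0,0,0,0,0,0]]]' >/dev/null;  python3 -c "
from h import *
info()"
python3 -m creep '[[[0,-0.022,-0.01,0,0,0],[0.03,-0.01,-0.025,0,0,0],[0.08,0,0,0,0,0],[0.08,0,0,0,0,0],[0.08,0,0,0,0,0],[0.057,0,0.015,0,0,0],[0,0.01,0.02,0,0,0],[0,0,0,0,0,0]]]' >/dev/null; python3 -c "
from h import *
info()"; python3 -m creep '[[[0,0.003,0,0,0,0],[0,0.004,0,0,0,0],[0,0.004,0,0,0,0],[0,0.004,0,0,0,0],[0,0.003,0,0,0,0],[0,0,0,0,0,0]]]' >/dev/null; python3 -c "
from h import *
info()"
```

```text
t 10.35 box [-12.5 -97.8  66.9] Fbox [-2.6  0.8  0.6] gap 0.5 tooly yaw -0.065 tilt [0. 0.]
t 11.15 box [-25.1  98.9  66.1] Fbox [ 0.3 -0.5 -0.1] gap 0.7 tooly yaw -0.063 tilt [ 0.001 -0.   ]
t 11.75 box [-15.5  97.7  66.9] Fbox [-0.4 -0.5  0.4] gap 0.7 tooly yaw -0.065 tilt [-0. -0.]
```

```bash
python3 -m creep '[[[0,0.004,0,0,0,0],[0,0.004,0,0,0,0],[0,0.004,0,0,0,0],[0,0.004,0,0,0,0],[0,0.003,0,0,0,0],[0,0,0,0,0,0]]]' >/dev/null; python3 -c "
from h import *
info()
manip.grab_frame('scene')
for t in ['roller_left','roller_right']:
    print(t,[(np.round(tobox(x['at']),1).tolist(),round(x['p'],2)) for x in manip.pinpoint(t,'scene')[:1]])
"
```

```text
t 12.35 box [-3.8 98.6 66.9] Fbox [-1.9  0.1  0.5] gap 0.6 tooly yaw -0.065 tilt [0.001 0.   ]
roller_left [([22.5, 100.0, 75.9], 0.91)]
roller_right [([12.4, -94.7, 72.2], 0.59)]
```

```bash
python3 -m creep '[[[0,-0.022,-0.01,0,0,0],[-0.03,-0.01,-0.025,0,0,0],[-0.08,0,0,0,0,0],[-0.08,0,0,0,0,0],[-0.08,0,0,0,0,0],[-0.057,0,0.015,0,0,0],[0,0.01,0.02,0,0,0],[0,0,0,0,0,0]]]' >/dev/null; python3 -c "
from h import *
info()"; python3 -m creep '[[[0,0.005,0,0,0,0],[0,0.004,0,0,0,0],[0,0.004,0,0,0,0],[0,0.004,0,0,0,0],[0,0.004,0,0,0,0],[0,0.004,0,0,0,0],[0,0.004,0,0,0,0],[0,0,0,0,0,0]]]' >/dev/null; python3 -c "
from h import *
info()
manip.grab_frame('scene')
for t in ['roller_left','roller_right']:
    print(t,[(np.round(tobox(x['at']),1).tolist(),round(x['p'],2)) for x in manip.pinpoint(t,'scene')[:1]])
"
```

```text
t 13.3 box [-16.3 -98.8  65.8] Fbox [-0.5  0.3  0.1] gap 0.4 tooly yaw -0.067 tilt [0.001 0.001]
t 14.1 box [  0.8 -97.9  66.8] Fbox [-1.9  0.5  0.1] gap 0.5 tooly yaw -0.065 tilt [0. 0.]
roller_left [([21.4, 98.1, 76.4], 0.74)]
roller_right [([23.8, -98.8, 73.2], 0.87)]
```

```bash
python3 -m creep '[[[0,0.004,0,0,0,0],[0,0.004,0,0,0,0],[0,0,0,0,0,0]]]' >/dev/null;  python3 -c "
from h import *
info()"
python3 -m creep '[[[0,-0.022,-0.01,0,0,0],[0.03,-0.01,-0.025,0,0,0],[0.08,0,0,0,0,0],[0.08,0,0,0,0,0],[0.08,0,0,0,0,0],[0.057,0,0.015,0,0,0],[0,0.012,0.02,0,0,0],[0,0,0,0,0,0]]]' >/dev/null; python3 -c "
from h import *
info()"; python3 -m creep '[[[0,0.005,0,0,0,0],[0,0.004,0,0,0,0],[0,0.004,0,0,0,0],[0,0.004,0,0,0,0],[0,0.004,0,0,0,0],[0,0.003,0,0,0,0],[0,0,0,0,0,0]]]' >/dev/null; python3 -c "
from h import *
info()
manip.grab_frame('scene')
for t in ['roller_left','roller_right']:
    print(t,[(np.round(tobox(x['at']),1).tolist(),round(x['p'],2)) for x in manip.pinpoint(t,'scene')[:1]])
"
```

```text
t 14.55 box [  5.5 -97.7  66.8] Fbox [-2.6  1.   0. ] gap 0.3 tooly yaw -0.065 tilt [0. 0.]
t 15.35 box [-6.  98.9 65.9] Fbox [-0.7 -0.9 -0.2] gap 0.3 tooly yaw -0.063 tilt [ 0.001 -0.   ]
t 16.05 box [ 7.6 98.1 66.9] Fbox [-0.8 -0.4 -0.5] gap 0.5 tooly yaw -0.065 tilt [ 0. -0.]
roller_left [([31.8, 97.5, 75.1], 0.79)]
roller_right [([29.4, -97.2, 74.4], 0.74)]
```

```bash
python3 -m creep '[[[0,0.003,0,0,0,0],[0,0.003,0,0,0,0],[0,0.002,0,0,0,0],[0,0,0,0,0,0]]]' >/dev/null;  python3 -c "
from h import *
info()"
python3 -m creep '[[[0,-0.022,-0.01,0,0,0],[-0.03,-0.01,-0.025,0,0,0],[-0.08,0,0,0,0,0],[-0.08,0,0,0,0,0],[-0.08,0,0,0,0,0],[-0.057,0,0.015,0,0,0],[0,0.015,0.02,0,0,0],[0,0,0,0,0,0]]]' >/dev/null; python3 -c "
from h import *
info()"; python3 -m creep '[[[0,0.005,0,0,0,0],[0,0.004,0,0,0,0],[0,0.003,0,0,0,0],[0,0.002,0,0,0,0],[0,0,0,0,0,0]]]' >/dev/null; python3 -c "
from h import *
info()"
```

```text
t 16.6 box [10.7 98.7 66.5] Fbox [-3.9 -0.1  0.8] gap 0.6 tooly yaw -0.064 tilt [-0.003  0.   ]
t 17.4 box [  3.8 -99.   65.9] Fbox [-0.1  1.   0.4] gap 0.6 tooly yaw -0.067 tilt [0.002 0.   ]
t 17.9 box [ 10.8 -96.6  67.1] Fbox [-1.7  1.1  0.9] gap 0.3 tooly yaw -0.063 tilt [0.    0.001]
```

```bash
python3 -m creep '[[[0,0.002,0,0,0,0],[0,0.002,0,0,0,0],[0,0.002,0,0,0,0],[0,0,0,0,0,0]]]' >/dev/null;  python3 -c "
from h import *
info()"
python3 -m creep '[[[0,0.002,0,0,0,0],[0,0.002,0,0,0,0],[0,0,0,0,0,0]]]' >/dev/null;  python3 -c "
from h import *
info()"
python3 -m creep '[[[0,0.002,0,0,0,0],[0,0.001,0,0,0,0],[0,0,0,0,0,0]]]' >/dev/null;  python3 -c "
from h import *
info()"
```

```text
t 18.3 box [ 11.3 -97.   65.9] Fbox [-5.8  2.5  0.1] gap 0.3 tooly yaw -0.064 tilt [-0.007  0.002]
t 18.6 box [ 12.3 -97.2  65.5] Fbox [-7.2  2.4  0.7] gap 0.8 tooly yaw -0.064 tilt [-0.01   0.002]
t 18.9 box [ 14.  -97.4  65.4] Fbox [-7.7  1.7  0.1] gap 0.4 tooly yaw -0.064 tilt [-0.01   0.001]
```

```bash
python3 -m creep '[[[0,0.002,0,0,0,0],[0,0.002,0,0,0,0],[0,0.002,0,0,0,0],[0,0,0,0,0,0]]]' >/dev/null;  python3 -c "
from h import *
info()"
python3 -m creep '[[[0,0.002,0,0,0,0],[0,0.002,0,0,0,0],[0,0,0,0,0,0]]]' >/dev/null;  python3 -c "
from h import *
info()"

```

```text
t 19.3 box [ 17.3 -98.   65.3] Fbox [-7.6  1.1 -0.1] gap 0.5 tooly yaw -0.065 tilt [-0.011  0.001]
t 19.6 box [ 18.  -98.1  64.9] Fbox [-9.7  0.6  1.2] gap 0.5 tooly yaw -0.065 tilt [-0.015  0.001]
```

```bash
python3 -m creep '[[[0,0.002,0,0,0,0],[0,0.001,0,0,0,0],[0,0,0,0,0,0]]]' >/dev/null;  python3 -c "
from h import *
info()
manip.grab_frame('scene')
for t in ['roller_left','roller_right']:
    print(t,[(np.round(tobox(x['at']),1).tolist(),round(x['p'],2)) for x in manip.pinpoint(t,'scene')[:1]])
"
```

```text
t 19.9 box [ 18.  -98.1  64.4] Fbox [-12.2   1.9   1.1] gap 0.5 tooly yaw -0.065 tilt [-0.019  0.001]
roller_left [([37.0, 99.6, 74.4], 0.64)]
roller_right [([42.3, -97.5, 74.9], 0.78)]
```

```bash
python3 -m creep '[[[0,0.002,0,0,0,0],[0,0,0,0,0,0],[0,0,0,0,0,0]]]' >/dev/null;  python3 -c "
from h import *
info()"
```

```text
t 20.35 box [ 18.  -98.1  64. ] Fbox [-13.9   1.    1.3] gap 0.7 tooly yaw -0.065 tilt [-0.021  0.001]
```

```bash
python3 -m creep '[[[0,-0.03,-0.005,0,0,0],[0.03,-0.01,-0.03,0,0,0],[0.08,0,0,0,0,0],[0.08,0,0,0,0,0],[0.08,0,0,0,0,0],[0.057,0,0.015,0,0,0],[0,0.008,0.02,0,0,0],[0,0,0,0,0,0]]]' >/dev/null; python3 -c "
from h import *
info()"; python3 -m creep '[[[0,0.005,0,0,0,0],[0,0.003,0,0,0,0],[0,0.002,0,0,0,0],[0,0.002,0,0,0,0],[0,0,0,0,0,0]]]' >/dev/null; python3 -c "
from h import *
info()"
```

```text
t 21.15 box [ 8.5 98.6 65.8] Fbox [ 0.2  0.1 -0.3] gap 0.5 tooly yaw -0.063 tilt [ 0.    -0.001]
t 21.65 box [12.2 95.9 66.2] Fbox [-5.2 -2.2  1. ] gap 0.5 tooly yaw -0.066 tilt [-0.007 -0.003]
```

```bash
python3 -m creep '[[[0.003,0.002,0,0,0,0],[0,0.002,0,0,0,0],[0,0.002,0,0,0,0],[0,0,0,0,0,0]]]' >/dev/null;  python3 -c "
from h import *
info()"
python3 -m creep '[[[0,0.002,0,0,0,0],[0,0.002,0,0,0,0],[0,0,0,0,0,0]]]' >/dev/null;  python3 -c "
from h import *
info()"
python3 -m creep '[[[0,0.002,0,0,0,0],[0,0.001,0,0,0,0],[0,0,0,0,0,0]]]' >/dev/null;  python3 -c "
from h import *
info()"

```

```text
t 22.05 box [14.3 96.9 65.7] Fbox [-6.8 -3.   0.1] gap 0.1 tooly yaw -0.067 tilt [-0.01  -0.004]
t 22.35 box [16.6 97.2 65.6] Fbox [-7.1 -2.6 -0.2] gap 0.6 tooly yaw -0.067 tilt [-0.01  -0.004]
t 22.65 box [18.3 97.5 65.6] Fbox [-7.1 -1.   0.4] gap 0.9 tooly yaw -0.066 tilt [-0.01  -0.003]
```

```bash
python3 -m creep '[[[0,0.002,0,0,0,0],[0,0.002,0,0,0,0],[0,0,0,0,0,0]]]' >/dev/null;  python3 -c "
from h import *
info()"
python3 -m creep '[[[0,0.002,0,0,0,0],[0,0.001,0,0,0,0],[0,0,0,0,0,0]]]' >/dev/null;  python3 -c "
from h import *
info()"
python3 -m creep '[[[0,0.002,0,0,0,0],[0,0,0,0,0,0]]]' >/dev/null;  python3 -c "
from h import *
info()"

```

```text
t 22.95 box [19.2 97.6 65.2] Fbox [-9.5 -1.1  1.1] gap 0.5 tooly yaw -0.066 tilt [-0.014 -0.003]
t 23.25 box [19.1 97.6 64.7] Fbox [-12.1  -1.8   0.7] gap 0.7 tooly yaw -0.066 tilt [-0.018 -0.004]
t 23.45 box [19.1 97.6 64.4] Fbox [-12.3  -1.3   2.4] gap 0.6 tooly yaw -0.066 tilt [-0.02  -0.004]
```

```bash
python3 -m creep '[[[0,-0.03,-0.005,0,0,0],[-0.03,-0.01,-0.03,0,0,0],[-0.08,0,0,0,0,0],[-0.08,0,0,0,0,0],[-0.08,0,0,0,0,0],[-0.057,0,0.015,0,0,0],[0,0.015,0.02,0,0,0],[0,0,0,0,0,0]]]' >/dev/null; python3 -c "
from h import *
info()"; python3 -m creep '[[[0,0.005,0,0,0,0],[0,0.003,0,0,0,0],[0,0.002,0,0,0,0],[0,0.001,0,0,0,0],[0,0,0,0,0,0]]]' >/dev/null; python3 -c "
from h import *
info()"
```

```text
t 24.25 box [ 14.4 -97.8  65.9] Fbox [-0.7  0.7  0.5] gap 0.6 tooly yaw -0.068 tilt [0.001 0.   ]
t 24.75 box [ 19.2 -94.4  66.8] Fbox [-2.8  2.4  1.1] gap 0.7 tooly yaw -0.063 tilt [-0.002  0.001]
```

```bash
python3 -m creep '[[[-0.005,0.002,0,0,0,0],[0,0.002,0,0,0,0],[0,0.002,0,0,0,0],[0,0,0,0,0,0]]]' >/dev/null;  python3 -c "
from h import *
info()"
python3 -m creep '[[[0,0.002,0,0,0,0],[0,0.002,0,0,0,0],[0,0,0,0,0,0]]]' >/dev/null;  python3 -c "
from h import *
info()"
python3 -m creep '[[[0,0.002,0,0,0,0],[0,0.001,0,0,0,0],[0,0,0,0,0,0]]]' >/dev/null;  python3 -c "
from h import *
info()"

```

```text
t 25.15 box [ 19.3 -97.9  65.5] Fbox [-7.   3.   1.9] gap 0.4 tooly yaw -0.064 tilt [-0.01   0.002]
t 25.45 box [ 19.3 -97.9  64.8] Fbox [-9.9  2.   0.8] gap 0.3 tooly yaw -0.064 tilt [-0.016  0.002]
t 25.75 box [ 19.2 -97.9  64.2] Fbox [-12.5   2.5   2. ] gap 0.1 tooly yaw -0.064 tilt [-0.02   0.003]
```

```bash
python3 -m creep '[[[0,-0.04,-0.01,0,0,0],[0,-0.01,-0.06,0,0,0],[0.06,-0.015,-0.04,0,0,0],[0.078,-0.015,0,0,0,0],[0.078,-0.015,0,0,0,0],[0.078,-0.015,0,0,0,0],[0.078,-0.015,0,0,0,0],[0.078,-0.015,0,0,0,0]]]' >/dev/null; python3 -m creep '[[[0.02,0,0,0,0,0],[0,0,0,0,0,0]]]' >/dev/null; python3 - <<'E'
from h import *
info()
im,d=manip.grab_frame("scene"); cv2.imwrite("pics/s2.png",cv2.resize(im[120:280,150:340],None,fx=4,fy=3.7,interpolation=cv2.INTER_CUBIC))
manip.grab_frame("top")
for cam in("scene","top"):
  for t in ["roller_left","roller_right","catch_peg","catch_pivot","home_left","home_right"]:
    print(cam,t,[(np.round(tobox(x["at"]),1).tolist(),round(x["p"],2)) for x in manip.pinpoint(t,cam)[:1]])
E
```

```text
t 26.75 box [-55.8 185.9 133.6] Fbox [ 0.7 -1.7 -0.4] gap 0.8 tooly yaw -0.059 tilt [0.003 0.002]
scene roller_left [([42.7, 98.5, 75.5], 0.83)]
scene roller_right [([42.6, -97.0, 74.0], 0.77)]
scene catch_peg [([-57.3, 164.5, 113.0], 0.53)]
scene catch_pivot [([28.3, 160.7, 76.3], 0.81)]
scene home_left [([48.4, 99.5, 75.7], 0.86)]
scene home_right [([40.0, -98.2, 81.6], 0.75)]
top roller_left [([43.6, 96.9, 74.0], 0.57)]
top roller_right [([42.0, -99.0, 76.5], 0.86)]
top catch_peg [([-61.1, 163.4, 115.4], 0.61)]
top catch_pivot [([20.4, 157.9, 77.6], 0.84)]
top home_left [([42.4, 102.6, 75.0], 0.66)]
top home_right [([42.9, -99.0, 72.7], 0.75)]
```

View pics/s2.png

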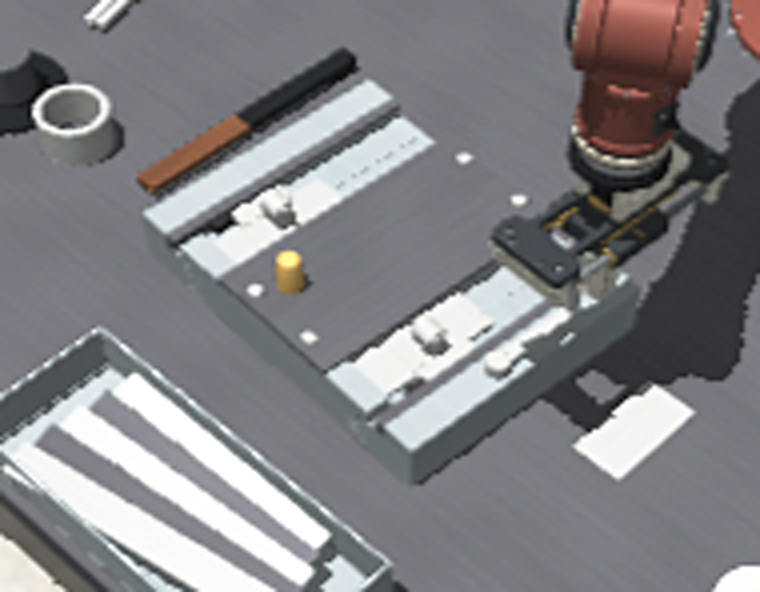

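```bash
python3 -m creep '[[[0,-0.004,0.025,0,0,-0.002],[0,-0.003,0.03,0,0,0],[0,0,0.022,0,0,0],[0,0,0,0,0,0]]]' >/dev/null; python3 -c "
from h import *
info()"; python3 -m creep '[[[-0.008,0,0,0,0,0],[-0.006,0,0,0,0,0],[-0.006,0,0,0,0,0],[-0.006,0,0,0,0,0],[0,0,0,0,0,0]]]' >/dev/null; python3 -c "
from h import *
info()"
```

```text
t 27.85 box [-62.  182.3  85. ] Fbox [ 0.1  0.2 -0.3] gap 0.4 tooly yaw -0.058 tilt [-0.004 -0.001]
t 28.35 box [-60.2 166.4  87.1] Fbox [-0.4  0.1 -0.6] gap 0.6 tooly yaw -0.059 tilt [ 0.001 -0.   ]
```

```bash
python3 -m creep '[[[-0.012,0.002,0,0,0,0],[-0.014,0.003,0,0,0,0],[-0.014,0.005,0,0,0,0],[-0.014,0.006,0,0,0,0],[-0.014,0.008,0,0,0,0],[-0.012,0.009,0,0,0,0],[0,0,0,0,0,0]]]' >/dev/null; python3 - <<'E'
from h import *
info()
im,d=manip.grab_frame("scene"); cv2.imwrite("pics/s3.png",cv2.resize(im[120:280,150:340],None,fx=4,fy=3.7,interpolation=cv2.INTER_CUBIC))
manip.grab_frame("top")
for cam in("scene","top"):
  for t in ["catch_peg","roller_left"]:
    print(cam,t,[(np.round(tobox(x["at"]),1).tolist(),round(x["p"],2)) for x in manip.pinpoint(t,cam)[:1]])
E
```

```text
t 29.05 box [-39.2 117.1  86.6] Fbox [ 0.4 -0.2 -0.1] gap 0.4 tooly yaw -0.061 tilt [ 0.001 -0.001]
scene catch_peg [([-33.7, 101.4, 110.6], 0.53)]
scene roller_left [([48.8, 100.9, 74.7], 0.74)]
top catch_peg [([0.2, 0.1, -2.8], 0.31)]
top roller_left [([45.1, 94.2, 72.4], 0.87)]
```

View pics/s3.png

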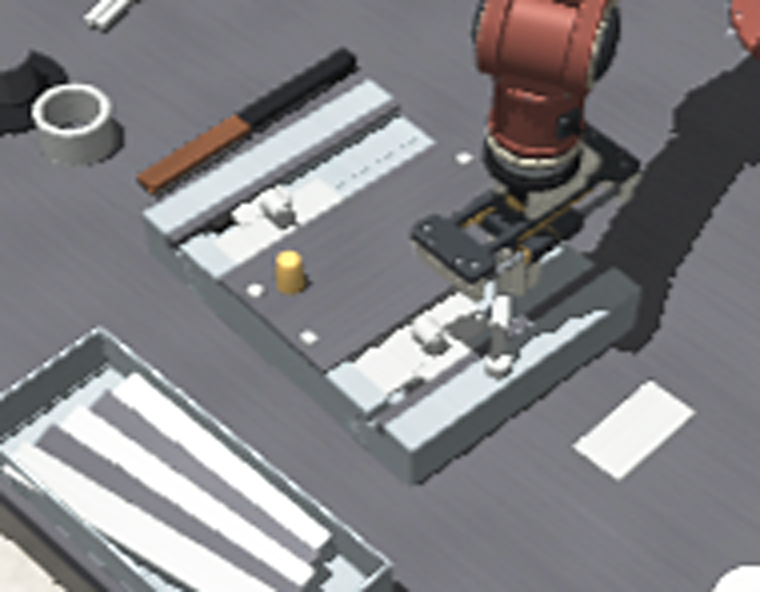

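```bash
python3 -m creep '[[[0.008,-0.02,0,0,0,0],[0,-0.025,0,0,0,0],[-0.02,0,0,0,0,0],[-0.022,0,0,0,0,0],[0,0,0,0,0,0]]]' >/dev/null; python3 -c "
from h import *
info()"; python3 -m creep '[[[-0.002,0.01,0,0,0,0],[-0.005,0.014,0,0,0,0],[-0.006,0.014,0,0,0,0],[-0.006,0.014,0,0,0,0],[-0.005,0.014,0,0,0,0],[-0.004,0.014,0,0,0,0],[0,0,0,0,0,0]]]' >/dev/null; python3 -c "
from h import *
info()"
```

```text
t 29.85 box [-66.3  94.8  86.6] Fbox [ 0.1 -0.9 -0.7] gap 0.2 tooly yaw -0.064 tilt [ 0.    -0.003]
t 30.55 box [-16.6  82.4  86.9] Fbox [-0.8 -0.3  0.1] gap 0.6 tooly yaw -0.059 tilt [0.004 0.001]
```

```bash
python3 -m creep '[[[-0.003,0.008,0,0,0,0],[-0.003,0.007,0,0,0,0],[-0.002,0.006,0,0,0,0],[0,0.004,0,0,0,0],[0,0.003,0,0,0,0],[0,0.002,0,0,0,0],[0,0,0,0,0,0]]]' >/dev/null; python3 -c "
from h import *
info()"; python3 -m creep '[[[0,0.003,0,0,0,0],[0,0.003,0,0,0,0],[0,0,0,0,0,0]]]' >/dev/null; python3 -c "
from h import *
info()"
```

```text
t 31.25 box [-0.9 77.5 86.7] Fbox [-1.  -1.3  0.3] gap 0.5 tooly yaw -0.059 tilt [ 0. -0.]
t 31.55 box [ 2.8 77.6 86.6] Fbox [-0.8 -0.2 -0.9] gap 0.4 tooly yaw -0.059 tilt [ 0. -0.]
```

```bash
python3 -m creep '[[[0,0.003,0,0,0,0],[0,0.002,0,0,0,0],[0,0,0,0,0,0]]]' >/dev/null; python3 -c "
from h import *
info()"; python3 -m creep '[[[0,0.002,0,0,0,0],[0,0.002,0,0,0,0],[0,0,0,0,0,0]]]' >/dev/null; python3 -c "
from h import *
info()"
```

```text
t 31.85 box [ 5.8 77.8 86.7] Fbox [-1.3  0.  -0.3] gap 0.6 tooly yaw -0.058 tilt [0. 0.]
t 32.15 box [ 6.  77.8 86.5] Fbox [-5.1  0.2  3.2] gap 0.2 tooly yaw -0.058 tilt [-0.004 -0.   ]
```

```bash
python3 -m creep '[[[0,-0.02,0,0,0,0],[0,-0.05,0,0,0,0],[0,-0.06,-0.03,0,0,0],[0,-0.06,-0.06,0,0,0],[0,-0.03,-0.06,0,0,0],[0,0,0,0,0,0]]]' >/dev/null; python3 - <<'E'
from h import *
info()
for n in("scene","top"):
  im,d=manip.grab_frame(n); np.save(f"pics/{n}4.npy",d)
  cr=im[120:280,150:340] if n=="scene" else im[130:250,200:340]
  cv2.imwrite(f"pics/{n}4.png",cv2.resize(cr,None,fx=4,fy=3.7,interpolation=cv2.INTER_CUBIC))
for cam in("scene","top"):
  for t in ["catch_peg","catch_pivot","roller_left","roller_right","home_left","home_right"]:
    print(cam,t,[(np.round(tobox(x["at"]),1).tolist(),round(x["p"],2)) for x in manip.pinpoint(t,cam)[:2]])
E
```

```text
t 32.75 box [-122.1   78.   180.3] Fbox [0.5 1.1 0.6] gap 0.6 tooly yaw -0.057 tilt [0.01  0.001]
scene catch_peg [([28.3, 76.0, 112.7], 0.59)]
scene catch_pivot [([26.5, 159.5, 80.4], 0.82)]
scene roller_left [([45.4, 101.9, 77.7], 0.91)]
scene roller_right [([42.8, -96.7, 74.6], 0.76), ([47.0, 97.5, 77.7], 0.33)]
scene home_left [([47.5, 97.5, 78.9], 0.77)]
scene home_right [([44.1, -98.9, 79.5], 0.76), ([47.8, 1.5, 45.0], 0.67)]
top catch_peg [([26.4, 78.5, 113.7], 0.54)]
top catch_pivot [([21.6, 159.6, 80.4], 0.74)]
top roller_left [([46.0, 95.5, 69.4], 0.82), ([89.6, 474.0, -1.3], 0.58)]
top roller_right [([40.7, -97.8, 75.4], 0.7), ([-49.5, 255.4, -1.9], 0.56)]
top home_left [([42.8, 103.6, 70.3], 0.68)]
top home_right [([43.1, -101.2, 72.2], 0.79), ([88.4, 474.2, 0.1], 0.44)]
```

View pics/scene4.png

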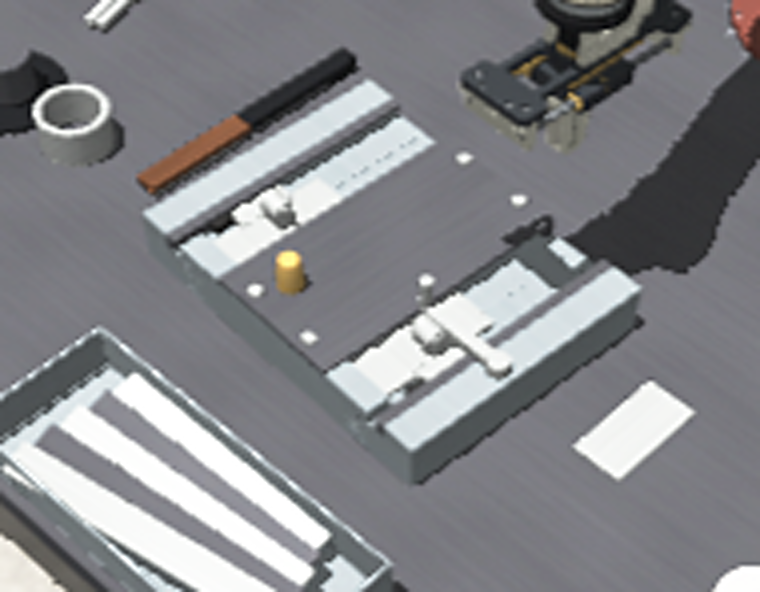

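View pics/top4.png

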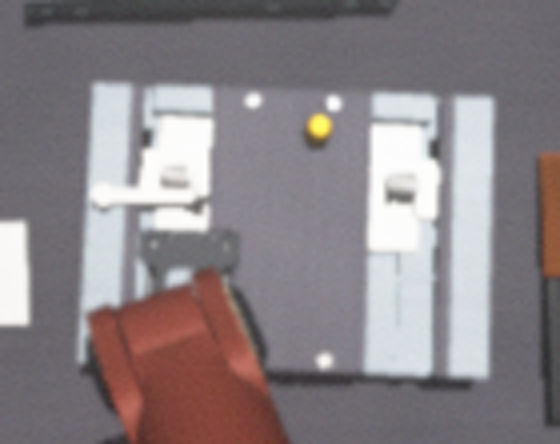

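```bash
python3 -c "
from h import *
info(); print(manip.sign_off())"
```

```text
t 33.45 box [-123.4   76.7  175.8] Fbox [-0.9 -0.   0.1] gap 0.4 tooly yaw -0.058 tilt [-0.  0.]
the job is handed in; nothing more can be done
None
```

The cover is shut and the catch is swung behind the left roller. I handed the job in at 33.5 s of the 72 s allowed; no verdict was reported.

**Cover:** With closed fingers I pushed the right and left rollers in turn, 10 to 20 mm at a time. One end led the other by about 12 mm at most, by my estimate, and nothing jammed.
- **Forces:** I measured 2–4 N while sliding and about 7–8 N through the packing. At the stops I pressed to 12–14 N, and the fingers did not move further. These are readings between short steps, all well under the 25 N limit.
- **Stops:** When both ends were home, the fingers stopped at the same box x (19.2 mm) at both rollers. The first hard stop on the right came at 18.0 mm. I read that as the cover still being askew; the right end was at 19.2 mm once the left end was home.

**Catch:** I pushed the peg round in two strokes until it stopped. The measured peg position gives about 1.59 rad, and the camera put the peg at box x 26 to 28 mm, y 76 to 79 mm. I then backed the arm well clear, and the wrist force read about zero.

**Checks that disagreed:** The camera networks put the right roller at 40.7–42.8 mm and the left at 45.4–46.0 mm. They also scattered the fixed home points between 42.8 and 47.5 mm. The right-hand reading alone would not prove it is past the 42 mm limit, so I relied on the hard stop I felt there.

In the last pictures, the bystanders in the cropped view looked unmoved: nozzle, brush, coupon and ring. I did not check the hammer, pliers or spray can at the end, though the arm did not go near the hammer or spray can and passed well above the bench on the pliers' side.

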